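# Fit a brake disc over the five studs of a hub

## Task

Pick up the small steel brake disc, set it boss up on the centre spigot of the hub stand, and turn it under light pressure until its five holes find the five studs; then slide it gently all the way down, flush against the hub flange and let go. Do not force it: the sprung hub must not be rammed against the bottom of its travel, nor the studs strained. Leave the spanner, the bearing and the knob where they lie.

Things in the scene. Friction and masses are not known exactly. Their poses are not given: they have to be found in the camera images.
- brake_disc: Loose bare-steel brake disc, about 0.4 kg, lying flat, boss up: a round plate 116 mm across, 8 mm thick, with a closed round boss in the middle. Five through holes of 11.6 mm lie evenly, 72 deg apart, on a circle of 35 mm radius. From below a blind bore 22 mm across and 30 mm deep runs up into the boss. Origin: centre of the underside; z up through the boss; +x points to one hole.
- boss_top (a point): Centre of the top of the disc's boss, 44 mm above its underside. The boss is 40 mm across and stands 36 mm above the plate: grip it across from above, at any yaw, with the fingertips at least 12 mm above the plate (no more than 24 mm below this point), since 8 mm of stud will stand out above the plate.
- hub_stand: Assembly stand fixed to the bench: grey square foot 110 x 110 mm, short column, sprung head with a steel hub flange 92 mm across. Origin: centre of the foot's underside, on the bench; z up. Its yaw is that of the square foot only and says nothing of the studs.
- hub_face (a point): Centre of the flange's upper face, 80 mm above the bench, z up. Five studs of 8 mm, 16 mm high, stand evenly, 72 deg apart, at 35 mm radius. The stud angle is arbitrary and not reported (these axes do not follow it): find it by eye or feel. Disc seated: its origin is here. Disc on unaligned studs: 16 mm above. Flange turns only against about 0.4 N m of friction; press under 11 N so as not to drag it.
- spigot_tip (a point): Top of the centre spigot, 26 mm above the flange face; 20 mm across, its top 7 mm tapered to 13 mm; it enters the bore 10 mm before the plate meets the stud ends. Spigot, studs and flange are sprung straight down together: they give from about 6 N, 0.6 N more per mm, hard stop after 12 mm (13 N). When the holes meet the studs the head springs up and the push drops. Disc and hub stand 30 N at most.
- spanner_17: Bystander: flat steel spanner, 207 mm long, 8 mm thick, lying in the middle of the work area, pointing away from the robot. Origin: centre of its underside; long axis y.
- bearing_0: Bystander: ball bearing 52 mm across, 16 mm high, lying flat farther back on the bench. Origin: centre of its underside.
- round_knob_1: Bystander: brass-coloured round knob, 48 mm across, 52 mm high, standing to the right of the work. Origin: centre of its underside.

How it is judged:
By the outcome, as a careful person would: the job done as asked, in the order asked, and still so for the second after the job is handed in, with the robot touching nothing.
It also fails if it takes over 58 s, if anything falls off the work surface, if the arm or the gripper's body presses on something with over 40 N, if the wrist force passes 120 N, or if a joint passes its speed limit or range.

## Robot

A 6-joint arm with a two-finger parallel gripper is mounted at the origin on a cart in front of the work surface, level with it; the furniture and walls round the work are solid. World frame = base frame: x ahead of the robot, y to its left, z up, the work surface at z = 0. Lengths are in mm, angles in rad, forces in N, time in s.
With the tool pointing down it reaches from about 350 to 775 mm from the base axis. Payload 7.3 kg.
Tool frame: the origin (TCP) lies at the very end of the fingers, on their centre line; the grasp point (between the pads) lies 19 mm behind it; z points along the fingers, y is the line along which they close (so a half turn about z gives the same grasp; the last joint's range is limited). The gripper opens to 92 mm and grips with 3 to 60 N. Pads are 19 mm wide; open, the fingers measure 130 mm over their backs; the gripper's body (75 mm by 190 mm) begins 47 mm behind the grasp point.
Start: joints at [-1.487, 0.342, 1.524, -0, 1.275, -0.146], TCP at [119.607, -511.213, 226.741] pointing down, gripper open.
Joint ranges: [-2.53, 2.53], [-0.77, 2.02], [0.04, 2.7], [-1, 4.14], [0.28, 2.66], [-3.11, 3.11]. Speed limits (rad/s): [2.57, 2.57, 3.14, 3.14, 3.14, 3.14].

## Interface

Orientations are given as [roll, pitch, yaw] about the fixed x, y, z axes, in that order (R = Rz(yaw) Ry(pitch) Rx(roll)).
In Python, from plant import * gives the robot as it stands.
- The arm moves only by the tool arm_command, never from a script. Its arguments are lists of equal length, an entry for each row: "gripper": the finger opening in mm, from 0 to 91.8; "dp": the shift along the tool's x, y, z in units of 25 mm (1.0 is 25 mm), a list of three; "twist": the turn about the tool's z in units of 5 degrees (1.0 is 5 degrees). A call has exactly 5 rows; each row shifts and turns the commanded pose from where the row before left it, along the tool's axes as they then stand; what a row does not reach is not made up. A row lasts 1/8 s, in which the tool goes at most 62.5 mm and 10.7 degrees, less where a joint would pass 70% of its speed; a pose out of reach is approached as far as the arm can. A call is refused whole if a number of a shift passes 1 or a number of a turn 1, either way. A call with a gripper value outside its range is refused whole. The fingers move at their own pace and stop on an object; the grip force is fixed at half the most. Time passes only in rows, so rows that do not move let the fingers close, or fill a call up. It gives the time, the measured TCP pose, the force, the opening and the grip force at its end, in the units of the state.
- get_obs(): the state, without advancing time (a new reading comes with each control period).
- capture(name): name is "scene" or "top"; returns the picture (400x640x3 uint8, red, green, blue); there is no depth.
- get_calibration(name): a dict with "mtx" (3x3 intrinsics, pixels), "dist_coeffs" ([k1, k2, p1, p2, k3] as OpenCV has them; the pictures are not rectified), "position" and "attitude" of the camera in the world. Camera axes: x right, y down, z forward; pixel columns grow to the right and rows downward; lengths in mm; the calibration is good to about 2 mm. A picture is of the moment at which its call begins. get_calibration takes no time and is no camera call.
- close_job(): hands the job in; it is judged then, once.
The state is a dict: "time": time; "joint_positions": joint angles; "dq": joint speeds; "tau": joint torques, N m; "tool_pos": TCP position; "tcp_rot": TCP orientation; "contact_force": force on the tool from outside, world axes, zero at the start; "moment": the same for the moment, N m; "grip_width": finger opening in mm; "finger_force": force on a finger pad.
Only numpy, scipy, OpenCV 4.12 (cv2) and the standard library are available. Lean on these libraries where they do the work, as an engineer would, in place of code of your own. Each camera call takes 0.05 s, during which the arm holds its last target. There are 200 camera calls.

## Working session

There is one attempt and no reset: what is moved stays moved. The work goes in short steps, Python scripts to look and compute and a tool call to move; the robot and the scene stay as the last step left them, time stands still between calls to the robot, and variables do not carry over. Pictures are saved under pics/ and viewed, at most 10 in all, crops included, and the job is handed in when it is done.

Besides the shell and the picture viewer there is one more tool, called after ">>>" as name([rows], argument=value, ...), one row to a line, values as JSON. arm_command: Moves the arm, as the interface text tells. Its arguments: {"type":"object","properties":{"gripper":{"type":"array"},"dp":{"type":"array"},"twist":{"type":"array"}},"required":["gripper","dp","twist"]}

```bash
mkdir -p pics; ls
python3 - <<'E'
from plant import *
import cv2
for n in("scene","top"):
    im=capture(n); cv2.imwrite(f"pics/{n}0.png",im[:,:,::-1]); print(get_calibration(n))
o=get_obs();print(o)
E
```

```text
pics
{'mtx': array([[514.63223714,   0.        , 323.43642309],
       [  0.        , 514.63223714, 200.55608658],
       [  0.        ,   0.        ,   1.        ]]), 'dist_coeffs': array([0.01701684, 0.        , 0.        , 0.        , 0.        ]), 'position': array([187.4985112 , 552.34275472, 978.44552668]), 'attitude': array([-2.43787182, -0.01206631, -2.61993011])}
{'mtx': array([[387.61039953,   0.        , 314.41315745],
       [  0.        , 387.61039953, 202.07951   ],
       [  0.        ,   0.        ,   1.        ]]), 'dist_coeffs': array([-0.00638485,  0.        ,  0.        ,  0.        ,  0.        ]), 'position': array([ 320.57803568,  -73.20403347, 1215.06912056]), 'attitude': array([-2.95458097, -0.02351857, -1.54724635])}
{'time': 0.1, 'joint_positions': array([-1.48700210e+00,  3.42632469e-01,  1.52486923e+00, -4.60109543e-05,
        1.27539341e+00, -1.46012670e-01]), 'dq': array([ 0.00130698, -0.00209036, -0.00378072, -0.00113088,  0.00016148,
       -0.00189355]), 'tau': array([ 1.41722463e-03, -4.32007205e+01, -2.44691616e+01,  7.18729338e-02,
        5.26969868e-02, -5.77255628e-05]), 'tool_pos': array([ 119.56222727, -510.85619022,  226.14337796]), 'tcp_rot': array([-3.14029766e+00, -1.45967055e-04,  2.29820226e-01]), 'contact_force': array([0.25093447, 0.02802238, 0.567299  ]), 'moment': array([ 0.03909186, -0.00928108, -0.00994274]), 'finger_force': 0.0, 'grip_width': 91.73592370514241}
```

View pics/scene0.png

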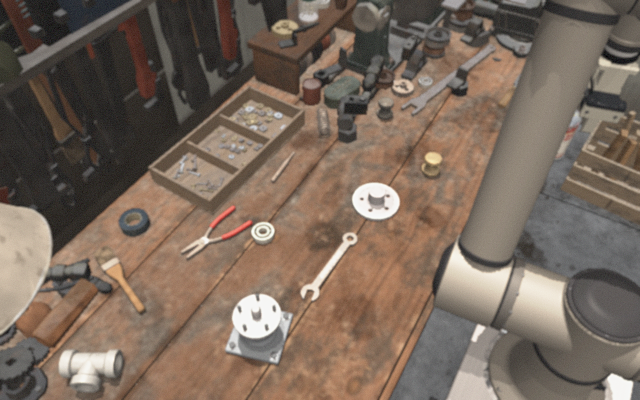

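View pics/top0.png

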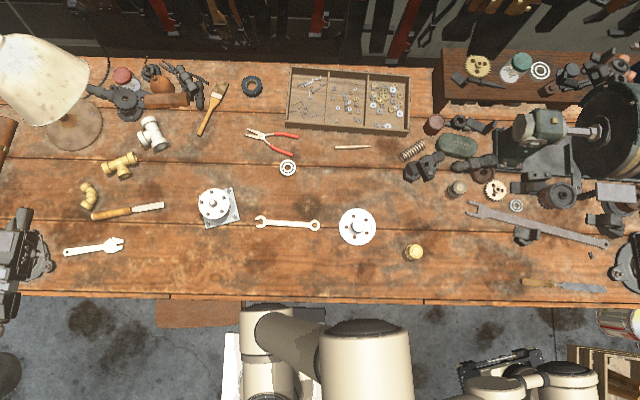

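The scene picture shows the disc at about (376,201) and the hub flange at (257,315). In the top picture the disc is at (357,227) and the hub at (214,204). The spanner lies between them, and the bearing, knob and box are clear. Next I'll enlarge these areas.

```bash
cat > h.py <<'E'
import numpy as np, cv2
from scipy.spatial.transform import Rotation as R
from plant import *
def ray(n,uv):
    c=get_calibration(n)
    p=cv2.undistortPoints(np.array(uv,float).reshape(-1,1,2),c["mtx"],c["dist_coeffs"]).reshape(-1,2)
    d=np.c_[p,np.ones(len(p))]@R.from_euler("xyz",c["attitude"]).as_matrix().T
    return c["position"],d
def plane(n,uv,z):
    o,d=ray(n,uv); return o+d*((z-o[2])/d[:,2])[:,None]
def crop(f,out,x,y,w,h,s):
    im=cv2.imread(f)[y:y+h,x:x+w]; im=cv2.resize(im,None,fx=s,fy=s,interpolation=cv2.INTER_CUBIC); cv2.imwrite(out,im); return im
E
python3 - <<'E'
from h import *
a=crop("pics/scene0.png","/tmp/a.png",220,280,80,80,5)
b=crop("pics/top0.png","/tmp/b.png",187,170,60,60,400/60)
c=crop("pics/scene0.png","/tmp/c.png",340,170,80,60,5)
d=crop("pics/top0.png","/tmp/d.png",327,203,60,45,400/60)
cv2.imwrite("pics/crops1.png",np.vstack([np.hstack([a,b]),np.hstack([c,d])])[:600] if 0 else np.hstack([a,b]))
cv2.imwrite("pics/crops2.png",np.hstack([c,d]))
im=cv2.imread("pics/scene0.png");print(im[201,360],im[316,240],im[190,330])
for n,(x,y,w,h),z in(("scene",(340,170,80,60),8),("top",(327,203,60,50),8),("scene",(225,285,60,60),80),("top",(190,180,50,50),80)):
    im=cv2.imread(f"pics/{n}0.png")[y:y+h,x:x+w]
    m=(im.min(2)>150).astype(np.uint8)
    cs,_=cv2.findContours(m,cv2.RETR_EXTERNAL,cv2.CHAIN_APPROX_NONE)
    k=max(cs,key=cv2.contourArea).reshape(-1,2)+[x,y]
    P=plane(n,k,z)
    (cx,cy),r=cv2.minEnclosingCircle(P[:,:2].astype(np.float32))
    print(n,z,cx,cy,r,cv2.fitEllipse(P[:,:2].astype(np.float32)))
E
```

```text
[239 243 247] [245 246 246] [ 88 109 139]
scene 8 477.3665466308594 -234.88473510742188 60.455535888671875 ((477.73089599609375, -234.58636474609375), (116.49488067626953, 118.37387084960938), 36.69368362426758)
top 8 476.58636474609375 -232.06661987304688 59.820533752441406 ((476.5272216796875, -231.59510803222656), (114.89181518554688, 116.58845520019531), 79.6745376586914)
scene 80 517.3291015625 216.1669464111328 64.34323120117188 ((520.1268920898438, 208.18804931640625), (104.33234405517578, 111.99990844726562), 141.09507751464844)
top 80 512.3855590820312 188.0021514892578 70.41911315917969 ((513.9995727539062, 189.96585083007812), (117.39134979248047, 123.9460220336914), 128.51760864257812)
```

View pics/crops1.png

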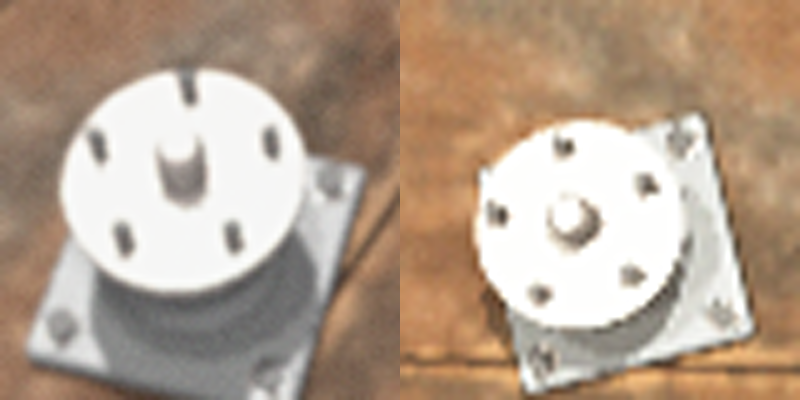

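View pics/crops2.png

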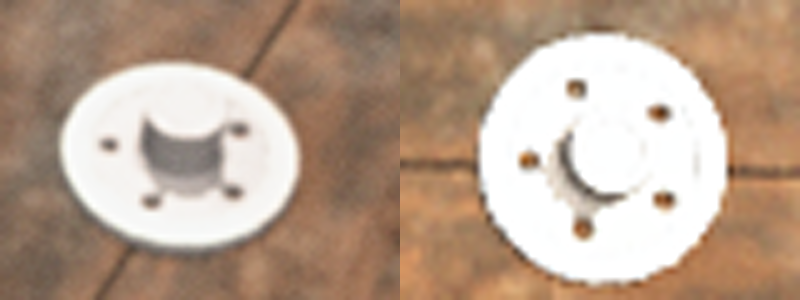

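The left crop pair shows the hub: flange centre in the top view at about (214.3,203.5) and five dark studs round it. The right pair shows the disc. All five holes are visible in the top view, the first at about (353,216), and four in the scene view. Next I'll locate holes and studs by blobs.

```bash
cat >> h.py <<'E'
def fit5(P):
    # circle r=35 pattern: centre + angle mod 72
    from scipy.optimize import least_squares
    f=lambda v:(np.hypot(P[:,0]-v[0],P[:,1]-v[1])-35)
    def full(v):
        a=np.arctan2(P[:,1]-v[1],P[:,0]-v[0]); k=np.round((a-v[2])/(2*np.pi/5)); t=v[2]+k*2*np.pi/5
        return np.r_[P[:,0]-v[0]-35*np.cos(t),P[:,1]-v[1]-35*np.sin(t)]
    c=least_squares(f,P.mean(0)).x
    best=min((least_squares(full,np.r_[c,t]) for t in np.radians([0,18,36,54])),key=lambda s:s.cost)
    return best.x[0],best.x[1],np.degrees(best.x[2])%72,np.sqrt(2*best.cost/len(P))
def blobs(n,f,pix,s=8,th=None,r=4):
    g=cv2.imread(f,0).astype(np.float32); out=[]
    for x,y in pix:
        x0,y0=int(round(x))-r,int(round(y))-r
        p=g[y0:y0+2*r+1,x0:x0+2*r+1]; w=np.clip(235-p,0,None)*(cv2.getGaussianKernel(2*r+1,1.8)@cv2.getGaussianKernel(2*r+1,1.8).T)
        Y,X=np.mgrid[:2*r+1,:2*r+1]; out.append((x0+(w*X).sum()/w.sum(),y0+(w*Y).sum()/w.sum()))
    return np.array(out)
E
python3 - <<'E'
from h import *
k=400/60
T=lambda L,x0,y0,s,ox:[((x-ox)/s+x0,y/s+y0) for x,y in L]
hs=T([(98,146),(189,85),(271,142),(124,239),(233,237)],220,280,5,0)
ht=T([(563,146),(647,184),(497,213),(541,293),(633,275)],187,170,k,400)
ds=T([(109,145),(240,130),(233,191),(152,201)],340,170,5,0)
dt=T([(577,88),(659,112),(530,159),(584,229),(664,200)],327,203,k,400)
for n,p,z in(("scene",hs,88),("top",ht,88),("top",ht,92),("scene",ds,5),("top",dt,5)):
    for q in (np.array(p),blobs(n,f"pics/{n}0.png",p)):
        print(n,z,np.round(fit5(plane(n,q-0.0,z)[:,:2]),1), np.abs(q-np.array(p)).max().round(1))
# flange outline with bright threshold
for n,(x,y,w,h) in (("scene",(225,285,60,55)),("top",(190,180,50,50))):
    im=cv2.imread(f"pics/{n}0.png")[y:y+h,x:x+w]
    for t in(225,238):
        m=cv2.morphologyEx((im.min(2)>t).astype(np.uint8),cv2.MORPH_OPEN,np.ones((3,3)))
        c=max(cv2.findContours(m,0,1)[0],key=cv2.contourArea).reshape(-1,2)+[x,y]
        P=plane(n,cv2.convexHull(c).reshape(-1,2),80); print(n,t,np.round(np.array(cv2.fitEllipse(P[:,:2].astype(np.float32))[0]),1),cv2.fitEllipse(P[:,:2].astype(np.float32))[1])
# boss top centre in scene/top
E
```

```text
scene 88 [523.5 201.9  13.4   0.6] 0.0
scene 88 [524.2 201.9  13.7   0.6] 0.4
top 88 [5.225e+02 2.022e+02 1.330e+01 3.000e-01] 0.0
top 88 [5.229e+02 2.032e+02 1.340e+01 4.000e-01] 0.5
top 92 [5.218e+02 2.012e+02 1.330e+01 3.000e-01] 0.0
top 92 [5.222e+02 2.022e+02 1.340e+01 3.000e-01] 0.5
scene 5 [ 476.6 -235.7   21.2    0.5] 0.0
scene 5 [ 477.9 -236.5   21.1    0.6] 0.5
top 5 [ 475.4 -233.5   21.     0.5] 0.0
top 5 [ 476.7 -232.6   21.1    0.7] 0.9
scene 225 [525.4 201.1] (89.98412322998047, 90.65089416503906)
scene 238 [525.5 201. ] (88.59860229492188, 89.48808288574219)
top 225 [527.3 199.7] (89.33565521240234, 106.9966049194336)
top 238 [524.3 203.6] (89.88370513916016, 90.3447494506836)
```

Both views agree. Hub (524,202) with studs at 13.4°, disc (477,−234) with holes at 21.1°, so the disc has to turn about −7.7° in world yaw. I'll move over the disc at the present yaw.

>>> arm_command([
  [0.82,-0.38,0.2],
  [0.82,-0.38,0.2],
  [0.82,-0.38,0.2],
  [0.82,-0.38,0.2],
  [0.82,-0.38,0.2],
], gripper=[91,91,91,91,91], twist=[0,0,0,0,0])

```text
time: 0.72
tool_pos: [209.8, -439.9, 201.2]
tcp_rot: [-3.141, -0.0, 0.23]
contact_force: [-0.0, -1.2, 0.6]
grip_width: 90.8
finger_force: 0.0
```

>>> arm_command([
  [0.82,-0.38,0.2],
  [0.82,-0.38,0.2],
  [0.82,-0.38,0.2],
  [0.82,-0.38,0.2],
  [0.82,-0.38,0.2],
], gripper=[91,91,91,91,91], twist=[0,0,0,0,0])

```text
time: 1.35
tool_pos: [298.5, -370.2, 176.2]
tcp_rot: [-3.141, -0.0, 0.23]
contact_force: [0.5, -0.2, 0.1]
grip_width: 90.8
finger_force: 0.0
```

>>> arm_command([
  [0.82,-0.38,0.2],
  [0.82,-0.38,0.2],
  [0.82,-0.38,0.2],
  [0.82,-0.38,0.2],
  [0.82,-0.38,0.2],
], gripper=[91,91,91,91,91], twist=[0,0,0,0,0])

```text
time: 1.98
tool_pos: [387.2, -300.5, 151.2]
tcp_rot: [-3.141, 0.0, 0.23]
contact_force: [-0.1, -0.4, 0.8]
grip_width: 91.0
finger_force: 0.0
```

>>> arm_command([
  [0.82,-0.36,0.57],
  [0.82,-0.36,0.57],
  [0.82,-0.35,0.57],
  [0.82,-0.35,0.57],
  [0.82,-0.35,0.57],
], gripper=[91,91,91,91,91], twist=[0,0,0,0,0])

```text
time: 2.6
tool_pos: [476.6, -234.1, 79.7]
tcp_rot: [-3.141, 0.0, 0.23]
contact_force: [-0.6, -0.9, 0.1]
grip_width: 91.3
finger_force: 0.0
```

>>> arm_command([
  [0,0,0.6],
  [0,0,0.6],
  [0,0,0.5],
  [0,0,0],
  [0,0,0],
], gripper=[91,91,91,91,91], twist=[0,0,0,0,0])

```text
time: 3.22
tool_pos: [476.3, -236.4, 38.3]
tcp_rot: [3.141, -0.0, 0.229]
contact_force: [0.5, 0.2, 0.6]
grip_width: 90.9
finger_force: 0.0
```

>>> arm_command([
  [0.05,-0.09,0.25],
  [0,0,0.25],
  [0,0,0.15],
  [0,0,0],
  [0,0,0],
], gripper=[91,91,91,91,91], twist=[0,0,0,0,0])

```text
time: 3.85
tool_pos: [477.1, -233.6, 21.8]
tcp_rot: [3.141, -0.0, 0.23]
contact_force: [0.7, -0.5, 0.1]
grip_width: 91.3
finger_force: 0.0
```

>>> arm_command([
  [0,0,0],
  [0,0,0],
  [0,0,0],
  [0,0,0],
  [0,0,0],
], gripper=[80,65,52,46,38], twist=[0,0,0,0,0])

```text
time: 4.47
tool_pos: [477.0, -233.5, 21.7]
tcp_rot: [3.142, 0.0, 0.23]
contact_force: [-0.2, -0.5, -0.2]
grip_width: 45.4
finger_force: 0.0
```

>>> arm_command([
  [0,0,0],
  [0,0,0],
  [0,0,0],
  [0,0,0],
  [0,0,0],
], gripper=[30,30,30,30,30], twist=[0,0,0,0,0])

```text
time: 5.1
tool_pos: [477.1, -233.7, 21.7]
tcp_rot: [3.141, -0.0, 0.23]
contact_force: [1.0, -2.3, -0.8]
grip_width: 39.2
finger_force: 30.0
```

>>> arm_command([
  [0,0,-0.4],
  [0,0,-0.6],
  [0,0,-0.8],
  [0,0,-0.9],
  [0,0,-0.9],
], gripper=[30,30,30,30,30], twist=[0,0,0,0,0])

```text
time: 5.72
tool_pos: [476.9, -233.3, 113.3]
tcp_rot: [3.141, -0.0, 0.23]
contact_force: [0.5, -0.2, -3.3]
grip_width: 39.0
finger_force: 30.0
```

>>> arm_command([
  [0.15,-0.4,-0.9],
  [0.29,-0.8,-0.5],
  [0.3,-0.83,-0.3],
  [0.3,-0.83,0],
  [0.3,-0.83,0],
], gripper=[30,30,30,30,30], twist=[0,0,0,0,0])

```text
time: 6.35
tool_pos: [488.3, -134.1, 154.5]
tcp_rot: [-3.141, 0.0, 0.23]
contact_force: [-0.3, 0.3, -4.0]
grip_width: 39.4
finger_force: 30.0
```

>>> arm_command([
  [0.3,-0.83,0],
  [0.3,-0.83,0],
  [0.3,-0.83,0],
  [0.3,-0.83,0],
  [0.3,-0.83,0],
], gripper=[30,30,30,30,30], twist=[0,0,0,0,0])

```text
time: 6.98
tool_pos: [500.8, -24.6, 154.3]
tcp_rot: [-3.141, 0.001, 0.23]
contact_force: [1.0, 0.2, -3.5]
grip_width: 39.2
finger_force: 30.0
```

>>> arm_command([
  [0.3,-0.83,0],
  [0.3,-0.83,0],
  [0.3,-0.83,0],
  [0.3,-0.83,0],
  [0.3,-0.83,0],
], gripper=[30,30,30,30,30], twist=[0,0,0,0,0])

```text
time: 7.6
tool_pos: [513.5, 84.8, 154.3]
tcp_rot: [-3.141, 0.001, 0.23]
contact_force: [-0.2, 0.1, -3.4]
grip_width: 38.9
finger_force: 30.0
```

>>> arm_command([
  [0.3,-0.9,0],
  [0.3,-0.9,0],
  [0.3,-0.9,0],
  [0.3,-0.9,0],
  [0.28,-0.8,0],
], gripper=[30,30,30,30,30], twist=[0,0,0,0,0])

```text
time: 8.22
tool_pos: [524.4, 200.3, 154.2]
tcp_rot: [-3.141, 0.001, 0.231]
contact_force: [-0.4, 0.8, -3.1]
grip_width: 39.3
finger_force: 30.0
```

>>> arm_command([
  [0,0,0],
  [0,0,0],
  [0,0,0],
  [0,0,0],
  [0,0,0],
], gripper=[30,30,30,30,30], twist=[0,0,0,0,0])

```text
time: 8.85
tool_pos: [525.4, 198.2, 154.2]
tcp_rot: [3.141, 0.0, 0.229]
contact_force: [0.8, -0.8, -3.7]
grip_width: 39.1
finger_force: 30.0
```

Run:
```python
from h import *
for n in("scene","top"):
    im=capture(n); cv2.imwrite(f"pics/{n}1.png",im[:,:,::-1])
o=get_obs();print(o["time"],o["tool_pos"],o["contact_force"],o["tcp_rot"])
a=crop("pics/scene1.png","/tmp/a.png",210,250,100,100,4)
b=crop("pics/top1.png","/tmp/b.png",175,160,80,80,5)
cv2.imwrite("pics/crops3.png",np.hstack([a,b]))
```

```text
8.95 [525.38989115 198.4083287  154.20250823] [-0.21028193  1.34266882 -3.47934977] [ 3.14150516e+00 -6.66511263e-06  2.29443389e-01]
```

View pics/crops3.png

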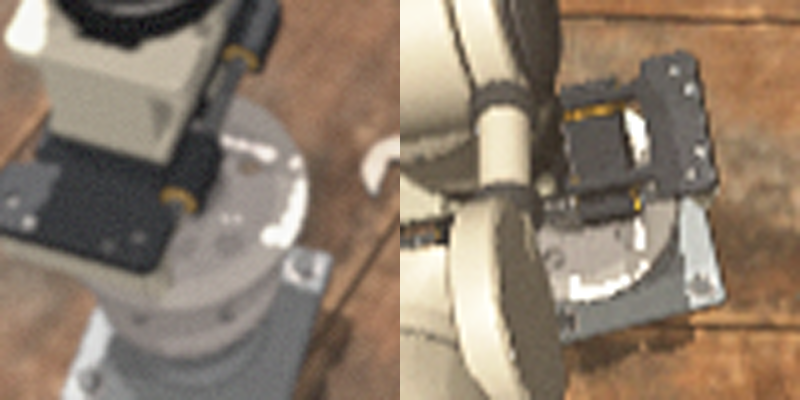

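The scene view shows the disc held level over the hub, with its right edge near (287,297). The top view shows its front-right rim near (231,203). I'll check the centre from that rim.

Run:
```python
from h import *
from scipy.optimize import least_squares
s=np.array([(255,105),(275,118),(290,135),(302,160),(308,188),(303,218)])/4+[210,250]
t=np.array([(680-400,195),(677-400,220),(668-400,250),(650-400,278),(625-400,297),(590-400,304)])/5+[175,160]
for n,q,z in(("scene",s,140.4),("top",t,140.4)):
    P=plane(n,q,z)[:,:2]; r=least_squares(lambda c:np.hypot(*(P-c).T)-58,[524,200]); print(n,r.x,r.fun.round(1))
```

```text
scene [523.26765142 199.10760064] [-0.4  0.2  0.2 -0.1  0.3 -0.3]
top [518.81773808 198.61301895] [ 0.  -0.9 -0.2  1.1  1.3 -1.6]
```

>>> arm_command([
  [0,-0.15,0.3],
  [0,0,0.3],
  [0,0,0.2],
  [0,0,0.1],
  [0,0,0],
], gripper=[30,30,30,30,30], twist=[0,0,0,0,0])

```text
time: 9.57
tool_pos: [524.4, 202.2, 131.5]
tcp_rot: [3.142, 0.0, 0.23]
contact_force: [0.5, 0.3, -2.7]
grip_width: 38.8
finger_force: 30.0
```

>>> arm_command([
  [0,0,0.08],
  [0,0,0.08],
  [0,0,0.08],
  [0,0,0.04],
  [0,0,0],
], gripper=[30,30,30,30,30], twist=[0,0,0,0,0])

```text
time: 10.2
tool_pos: [524.4, 202.2, 124.6]
tcp_rot: [3.141, 0.0, 0.23]
contact_force: [-0.5, -0.3, -3.2]
grip_width: 39.2
finger_force: 30.0
```

>>> arm_command([
  [0,0,0.06],
  [0,0,0.06],
  [0,0,0.06],
  [0,0,0.04],
  [0,0,0],
], gripper=[30,30,30,30,30], twist=[0,0,0,0,0])

```text
time: 10.82
tool_pos: [524.9, 201.8, 119.3]
tcp_rot: [3.141, -0.001, 0.23]
contact_force: [2.6, -4.3, -1.2]
grip_width: 38.8
finger_force: 30.0
```

>>> arm_command([
  [0.01,0.03,0],
  [0.01,0.03,0],
  [0,0,0],
  [0,0,0],
  [0,0,0],
], gripper=[30,30,30,30,30], twist=[0,0,0,0,0])

```text
time: 11.45
tool_pos: [525.1, 201.1, 119.0]
tcp_rot: [-3.141, 0.0, 0.23]
contact_force: [-0.3, 0.2, -3.8]
grip_width: 39.1
finger_force: 30.0
```

>>> arm_command([
  [0.01,0.02,0.03],
  [0,0,0.03],
  [0,0,0.03],
  [0,0,0],
  [0,0,0],
], gripper=[30,30,30,30,30], twist=[0,0,0,0,0])

```text
time: 12.08
tool_pos: [525.8, 200.5, 117.4]
tcp_rot: [3.141, -0.001, 0.23]
contact_force: [-1.5, -0.6, 2.8]
grip_width: 39.1
finger_force: 30.0
```

>>> arm_command([
  [-0.01,-0.01,0.03],
  [0,0,0.03],
  [0,0,0],
  [0,0,0],
  [0,0,0],
], gripper=[30,30,30,30,30], twist=[0,0,0.2,0.2,0.2])

```text
time: 12.7
tool_pos: [525.6, 200.8, 115.5]
tcp_rot: [-3.141, -0.0, 0.176]
contact_force: [-0.2, -0.4, 3.1]
grip_width: 39.1
finger_force: 30.0
```

>>> arm_command([
  [0,0,0],
  [0,0,0],
  [0,0,0],
  [0,0,0],
  [0,0,0],
], gripper=[30,30,30,30,30], twist=[0.2,0.1,0,0,0])

```text
time: 13.32
tool_pos: [525.0, 200.7, 115.0]
tcp_rot: [3.142, 0.001, 0.151]
contact_force: [-0.3, 2.1, -4.4]
grip_width: 39.6
finger_force: 30.0
```

The push has dropped to nothing, so the holes have found the studs. I'll turn a little further to centre them.

>>> arm_command([
  [0,0,0],
  [0,0,0],
  [0,0,0],
  [0,0,0],
  [0,0,0],
], gripper=[30,30,30,30,30], twist=[0.15,0.15,0.15,0,0])

```text
time: 13.95
tool_pos: [525.3, 200.6, 115.5]
tcp_rot: [3.141, 0.0, 0.112]
contact_force: [0.5, 0.3, -3.1]
grip_width: 39.0
finger_force: 30.0
```

Run:
```python
from plant import *
o=get_obs();print(o["contact_force"],o["moment"],o["tool_pos"])
```

```text
[ 0.52914646  0.30872514 -3.14487006] [0.03745136 0.03394944 0.0103255 ] [525.33587932 200.60803789 115.45158231]
```

Free of side force. Now the gentle slide down: TCP 115.5 to about 103.

>>> arm_command([
  [0,0,0.05],
  [0,0,0.05],
  [0,0,0.05],
  [0,0,0.05],
  [0,0,0],
], gripper=[30,30,30,30,30], twist=[0,0,0,0,0])

```text
time: 14.58
tool_pos: [525.3, 200.6, 110.3]
tcp_rot: [3.141, 0.0, 0.112]
contact_force: [0.1, 1.0, -3.6]
grip_width: 38.9
finger_force: 30.0
```

>>> arm_command([
  [0,0,0.05],
  [0,0,0.05],
  [0,0,0.05],
  [0,0,0.05],
  [0,0,0],
], gripper=[30,30,30,30,30], twist=[0,0,0,0,0])

```text
time: 15.2
tool_pos: [525.3, 200.6, 105.3]
tcp_rot: [3.141, 0.0, 0.112]
contact_force: [0.6, 0.6, -3.4]
grip_width: 38.9
finger_force: 30.0
```

>>> arm_command([
  [0,0,0.04],
  [0,0,0.04],
  [0,0,0.04],
  [0,0,0.02],
  [0,0,0],
], gripper=[30,30,30,30,30], twist=[0,0,0,0,0])

```text
time: 15.82
tool_pos: [525.4, 200.7, 101.9]
tcp_rot: [3.141, 0.0, 0.112]
contact_force: [0.9, -0.9, -2.9]
grip_width: 39.2
finger_force: 30.0
```

>>> arm_command([
  [0,0,0.02],
  [0,0,0.02],
  [0,0,0.01],
  [0,0,0],
  [0,0,0],
], gripper=[30,30,30,30,30], twist=[0,0,0,0,0])

```text
time: 16.45
tool_pos: [525.5, 200.7, 100.9]
tcp_rot: [3.142, -0.0, 0.112]
contact_force: [-1.2, -0.5, 3.1]
grip_width: 39.2
finger_force: 30.0
```

Seated: the push is about 6.5 N at the expected height. Letting go.

>>> arm_command([
  [0,0,0],
  [0,0,0],
  [0,0,0],
  [0,0,0],
  [0,0,0],
], gripper=[42,50,60,70,80], twist=[0,0,0,0,0])

```text
time: 17.08
tool_pos: [525.4, 200.7, 100.6]
tcp_rot: [3.142, -0.0, 0.112]
contact_force: [1.0, 0.3, 0.3]
grip_width: 75.3
finger_force: 0.0
```

>>> arm_command([
  [0,0,0],
  [0,0,-0.2],
  [0,0,-0.5],
  [0,0,-0.9],
  [0,0,-0.9],
], gripper=[85,85,85,85,85], twist=[0,0,0,0,0])

```text
time: 17.7
tool_pos: [525.5, 200.7, 164.8]
tcp_rot: [-3.142, -0.001, 0.112]
contact_force: [0.0, 0.6, -0.8]
grip_width: 84.8
finger_force: 0.0
```

>>> arm_command([
  [0,0.8,-0.8],
  [0,0.8,-0.8],
  [0,0.9,-0.4],
  [0,0.9,0],
  [0,0.9,0],
], gripper=[85,85,85,85,85], twist=[0,0,0,0,0])

```text
time: 18.32
tool_pos: [537.6, 93.1, 214.5]
tcp_rot: [3.141, -0.002, 0.112]
contact_force: [-0.2, 0.4, 0.1]
grip_width: 85.1
finger_force: 0.0
```

>>> arm_command([
  [0,0.9,0],
  [0,0.9,0],
  [0,0.9,0],
  [0,0.9,0],
  [0,0.5,0],
], gripper=[85,85,85,85,85], twist=[0,0,0,0,0])

```text
time: 18.95
tool_pos: [549.1, -9.0, 214.1]
tcp_rot: [3.141, -0.001, 0.111]
contact_force: [-0.2, 0.3, 0.3]
grip_width: 84.9
finger_force: 0.0
```

Run:
```python
from h import *
for n in("scene","top"):
    im=capture(n); cv2.imwrite(f"pics/{n}2.png",im[:,:,::-1])
a=crop("pics/scene2.png","/tmp/a.png",210,260,100,100,4)
b=crop("pics/top2.png","/tmp/b.png",175,160,80,80,5)
cv2.imwrite("pics/crops4.png",np.hstack([a,b])); o=get_obs(); print(o["time"],o["contact_force"],o["tool_pos"])
```

```text
19.05 [ 0.51939414  1.43801757 -0.84762361] [549.04524435  -8.91256657 213.72818515]
```

View pics/crops4.png

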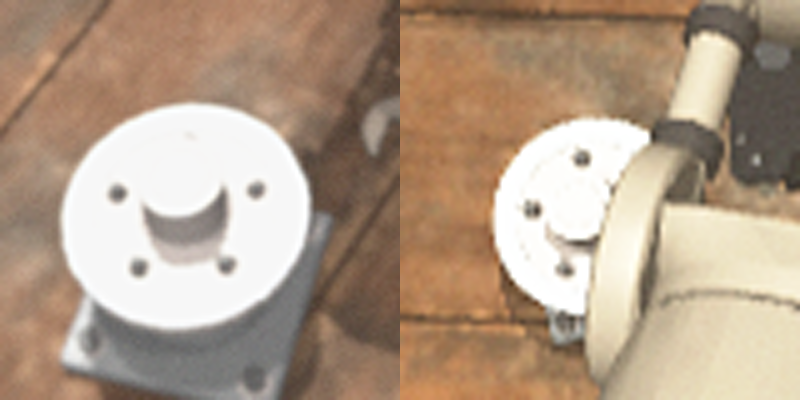

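In both views the disc lies level on the hub, with the studs standing in the holes at scene pixels (239,308), (274,307), (245,327) and (267,326). I'll check its height from the outline, then hand in.

Run:
```python
from h import *
x,y,w,h=215,275,80,75
im=cv2.imread("pics/scene2.png")[y:y+h,x:x+w]
m=cv2.morphologyEx((im.min(2)>225).astype(np.uint8),cv2.MORPH_OPEN,np.ones((3,3)))
c=cv2.convexHull(max(cv2.findContours(m,0,1)[0],key=cv2.contourArea)).reshape(-1,2)+[x,y]
for z in(88,104):
    print(z,cv2.fitEllipse(plane("scene",c,z)[:,:2].astype(np.float32))[:2])
p=np.array([(118,193),(257,189),(139,267),(227,264)])/4+[210,260]
for z in(92,108): print(fit5(plane("scene",p,z)[:,:2]))
```

```text
88 ((525.9678344726562, 200.33633422851562), (116.0516357421875, 116.56632232666016))
104 ((519.8860473632812, 206.661376953125), (113.96637725830078, 114.47178649902344))
(np.float64(523.3052195853694), np.float64(201.82753344017215), np.float64(13.939393915642142), np.float64(0.30907115681290354))
(np.float64(517.3275885539516), np.float64(208.02017384368742), np.float64(13.939393715055449), np.float64(0.8725314907014244))
```

Plane 88 matches: diameter 116 and centre (526,200). The disc is seated flush.

```bash
python3 -c "
from plant import *
print(close_job())"
```

```text
the job is handed in; nothing more can be done
None
```

The disc is seated flush on the hub with its holes on the five studs and has been let go. Readings between moves showed no push above about 7 N, nothing else was moved, and the job was handed in at about 19 s.

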